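# Stand up the fallen wash bottle in the deep bin

## Task

One of the slim wash bottles has fallen over in the deep grey accessory bin beside the microscope. Stand it up again on its foot, cap up, on the floor of that bin, working inside the bin: do not lift the bottle's foot out over the rim. Leave the bottle and the jar that still stand in the bin standing where they are, do not disturb the dish stack and the slide box on the bench, and let go.

Things in the scene. Friction and masses are not known exactly. Their poses are not given: they have to be found in the camera images.
- bin: Deep open grey bin, fixed to the bench: outside 280 (x) x 230 (y) mm, 115 mm high, walls and floor 5 mm thick (inside 270 x 220 x 110 mm deep). Origin: centre of its underside; z up, x points roughly away from the robot (turned by up to 0.35 rad), x and y square to the walls. The standing bottle and jar are near its +x wall; the fallen bottle lies mid-bin or nearer -x, roughly along its y axis.
- bottle: Fallen bottle, 150 mm long; white body 36 mm in diameter up to 120 mm from the flat foot, cone to 129 mm, grey cap 24 mm in diameter to 150 mm. Origin: centre of the foot; z runs to the cap. 150 to 310 g, centre of mass 69 mm from the foot. Starts lying flat, cap towards the bin's +y wall. Left leaning on that wall at 50 degrees it stays; standing, it topples beyond 15 degrees.
- cap_top (a point): Centre of the fallen bottle's cap end, 150 mm from the centre of its foot along its z axis.
- neighbour_bottle: A bottle of the same shape and size as the fallen one, standing cap up on the bin floor near the bin's +x wall. Origin: centre of its foot; z up.
- neighbour_jar: Amber jar with black cap, 46 mm in diameter, 85 mm high, standing on the bin floor near the bin's +x wall. Origin: centre of its underside.
- dish_stack: Two stacked round clear dishes, 91 mm in diameter, 28 mm high, loose on the bench to the robot's right of the bin. Origin: centre of the underside.
- slide_box: Flat cardboard slide box, 90 x 140 mm, 35 mm high, loose on the bench to the robot's left of the bin. Origin: centre of the underside.
Things that resemble listed ones, but are neither listed nor needed, are in the scene too. Leave any orange look-alike of the neighbour_bottle alone. Leave any blue look-alike of the bottle alone.

How it is judged:
By the outcome, as a careful person would: the job done as asked, in the order asked, and still so for the second after the job is handed in, with the robot touching nothing.
It also fails if it takes over 58 s, if anything falls off the work surface, if the arm or the gripper's body presses on something with over 40 N, if the wrist force passes 120 N, or if a joint passes its speed limit or range.

## Robot

A 6-joint arm with a two-finger parallel gripper is mounted at the origin on the work surface. World frame = base frame: x ahead of the robot, y to its left, z up, the work surface at z = 0. Lengths are in mm, angles in rad, forces in N, time in s.
With the tool pointing down it reaches from about 275 to 1000 mm from the base axis. Payload 8.4 kg.
Tool frame: the origin (TCP) lies between the finger pads; the fingertips stand 22 mm ahead of it and the grasp point (between the pads) lies 3 mm ahead of it; z points along the fingers, y is the line along which they close (so a half turn about z gives the same grasp; the last joint's range is limited). The gripper opens to 85 mm and grips with 20 to 120 N. Pads are 22 mm wide; open, the fingers measure 114 mm over their backs; the gripper's body (76 mm by 85 mm) begins 54 mm behind the grasp point. The pads swing forward as they close: fully open they stand 13 mm farther back than shut.
Start: joints at [-1.127, 0.353, 1.633, -0, 1.155, -0.002], TCP at [269.486, -563.919, 217.781] pointing down, gripper open.
Joint ranges: [-2.63, 2.63], [-0.92, 2.1], [0.06, 2.66], [-1.3, 4.44], [0, 2.69], [-3.02, 3.02]. Speed limits (rad/s): [2.22, 2.22, 2.79, 3.14, 3.14, 3.14].

## Interface

Orientations are given as [roll, pitch, yaw] about the fixed x, y, z axes, in that order (R = Rz(yaw) Ry(pitch) Rx(roll)).
In Python, from rig import r, grab_frame gives the robot as it stands.
- The arm moves only by the shell command python3 -m inch 'ROWS' [FORCE]. ROWS is JSON, a list of rows, each a list of 7 numbers: the turn, a rotation vector about the tool's x, y, z as a fraction of full scale, then the shift along the tool's x, y, z as a fraction of full scale, then the closure, from 0 (fully open) to 1 (shut). In form: [[rx, ry, rz, dx, dy, dz, fingers], ...]. A call has 1 to 8 rows; each row shifts and turns the commanded pose from where the row before left it, along the tool's axes as they then stand; what a row does not reach is not made up. Full scale, the value 1, is 2.5 cm for a shift and pi rad for a turn. A row lasts 1/12 s, in which the tool goes at most 41.7 mm and 7.16 degrees, less where a joint would pass 70% of its speed; a pose out of reach is approached as far as the arm can. A call with a number of a shift or a turn outside -1 to 1 is refused whole. A call with a gripper value outside its range is refused whole. The fingers move at their own pace and stop on an object; FORCE is the grip in N (left out, the last holds). Time passes only in rows, so rows that do not move let the fingers close. It gives the time, the measured TCP pose, the force, the opening and the grip force at its end, in the units of the state.
- r.sense(): the state, without advancing time (a new reading comes with each control period).
- grab_frame(name): name is "scene" or "top" or "wrist"; returns a dict with "pixels" (420x560x3 uint8, red, green, blue), "z_map" (420x560 float32, mm along the optical axis (not along the pixel's ray), 0 where there is no reading), "vertical_fov" (degrees; the focal length in pixels is half the picture's height over the tangent of half this angle, whatever the lens; pixels are square), "cx", "cy" (the principal point, pixels), "cam_to_world" (4x4, takes a point from camera to world coordinates). Camera axes: x right, y down, z forward; pixel columns grow to the right and rows downward; lengths in mm; the calibration is good to about 2 mm. The wrist camera is an equidistant fisheye: a pixel r from the principal point sees the ray r / f radians off the axis. A picture is of the moment at which its call begins.
- r.sign_off(): hands the job in; it is judged then, once.
The state is a dict: "clock": time; "qpos": joint angles; "qvel": joint speeds; "joint_efforts": joint torques, N m; "eef_pos": TCP position; "tcp_rot": TCP orientation; "contact_force": force on the tool from outside, world axes, zero at the start; "wrist_torque": the same for the moment, N m; "opening": opening from 0.0 (shut) to 1.0 (fully open); "grasp_force": force on a finger pad.
Only numpy, scipy, OpenCV 4.12 (cv2) and the standard library are available. Lean on these libraries where they do the work, as an engineer would, in place of code of your own. Each camera call takes 0.05 s, during which the arm holds its last target. There are 200 camera calls.

## Working session

There is one attempt and no reset: what is moved stays moved. The work goes in short steps, Python scripts to look and compute and a shell command to move; the robot and the scene stay as the last step left them, time stands still between calls to the robot, and variables do not carry over. Pictures are saved under pics/ and viewed, at most 10 in all, crops included, and the job is handed in when it is done.

```bash
ls; mkdir -p pics
python3 - <<'E'
from rig import r, grab_frame
import cv2,numpy as np
s=r.sense();print(s)
ims=[]
for n in("top","scene"):
    f=grab_frame(n);np.savez(f"{n}0.npz",**f);cv2.imwrite(f"pics/{n}0.png",f["pixels"][:,:,::-1]);print(n,f["vertical_fov"],f["cx"],f["cy"],f["cam_to_world"])
E
```

```text
pics
{'clock': 0.0, 'qpos': array([-1.12742393e+00,  3.53664690e-01,  1.63413333e+00,  1.84955920e-05,
        1.15521493e+00, -2.42980655e-03]), 'qvel': array([-0.00055681,  0.00112908, -0.0005437 , -0.00094812,  0.00132181,
       -0.00067179]), 'joint_efforts': array([-3.38245831e-03, -6.05272794e+01, -3.42063832e+01, -3.85959056e-04,
        9.51005670e-03, -7.00952069e-05]), 'eef_pos': array([ 269.26232701, -563.46850389,  217.05171491]), 'tcp_rot': array([-3.14017240e+00, -2.03616573e-05,  4.45794707e-01]), 'contact_force': array([-0.26387069,  0.66469749, -0.13975272]), 'wrist_torque': array([ 0.04091424, -0.06167706, -0.01679905]), 'grasp_force': 0.0, 'opening': 0.9975378251000026}
top 48.26847959137625 279.6344478494739 207.69562402852753 [[-1.39140385e-03 -9.99157606e-01  4.10139320e-02  4.27803025e+02]
 [-9.99998993e-01  1.40174237e-03  2.23316759e-04  8.98848727e+00]
 [-2.80619604e-04 -4.10135800e-02 -9.99158550e-01  1.17846469e+03]
 [ 0.00000000e+00  0.00000000e+00  0.00000000e+00  1.00000000e+00]]
scene 51.610317313517136 280.8502963513097 210.83466228344503 [[-6.47524036e-01  4.22469877e-01 -6.34217491e-01  1.17499195e+03]
 [ 7.61992455e-01  3.68731670e-01 -5.32357450e-01  6.19652053e+02]
 [ 8.95108819e-03 -8.27983187e-01 -5.60681478e-01  6.90443336e+02]
 [ 0.00000000e+00  0.00000000e+00  0.00000000e+00  1.00000000e+00]]
```

View pics/top0.png

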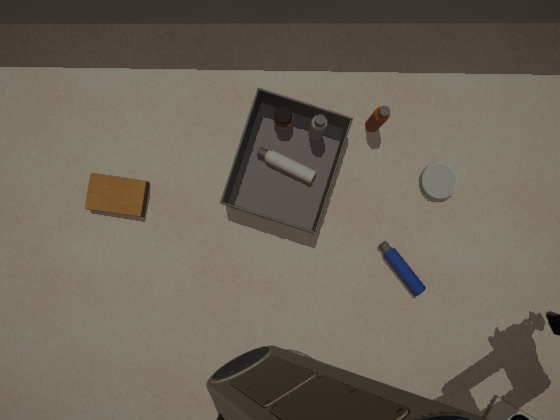

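View pics/scene0.png

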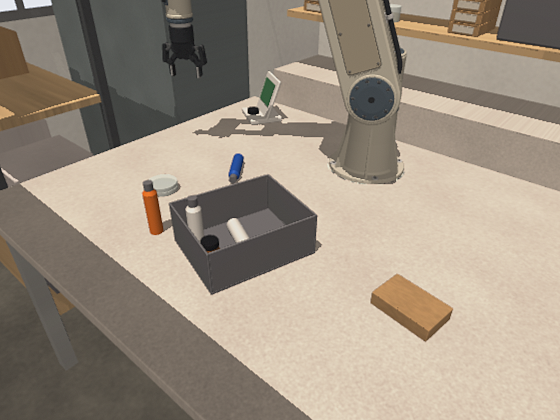

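The top view shows the fallen white bottle in the bin, with its foot at about (314,177) and its cap at (263,154). The neighbour bottle stands at (319,122) and the jar at (283,117). The blue look-alike (402,270) and the orange one (377,120) are both outside the bin. So the bottle meant is the white one lying in the bin. I'll measure it and confirm with a crop.

```bash
cat > h.py <<'E'
import numpy as np,cv2
def cast(f,uv,z):
    """pixel -> world at plane height z (pinhole)"""
    F=210/np.tan(np.radians(float(f["vertical_fov"]))/2);T=f["cam_to_world"]
    d=T[:3,:3]@np.array([(uv[0]-f["cx"])/F,(uv[1]-f["cy"])/F,1]);o=T[:3,3]
    return o+d*(z-o[2])/d[2]
def cloud(f):
    F=210/np.tan(np.radians(float(f["vertical_fov"]))/2);T=f["cam_to_world"]
    v,u=np.mgrid[:420,:560];z=f["z_map"]
    p=np.stack([(u-f["cx"])/F*z,(v-f["cy"])/F*z,z],-1)
    return p@T[:3,:3].T+T[:3,3]
E
python3 - <<'E'
from h import *
f=dict(np.load("top0.npz"));P=cloud(f);px=f["pixels"].astype(int)
# rim: cloud points at z 108..122
m=(abs(P[...,2]-115)<5)&(f["z_map"]>0);m[:85]=0;m[240:]=0;m[:,:215]=0;m[:,358:]=0
rect=cv2.minAreaRect(P[m][:,:2].astype(np.float32));print("rim",rect,m.sum());print(cv2.boxPoints(rect))
c=np.array(rect[0])
w,h=rect[1];a=np.radians(rect[2]);yaws=[a,a+np.pi/2];L=yaws[0] if w>h else yaws[1]
yaw=(L+np.pi/2)%np.pi-np.pi/2;print("yaw",yaw)
ex=np.array([np.cos(yaw),np.sin(yaw)]);ey=np.array([-ex[1],ex[0]])
def tb(p):d=np.asarray(p)[...,:2]-c;return np.stack([d@ex,d@ey],-1)
B=tb(P)
ins=(abs(B[...,0])<133)&(abs(B[...,1])<108)&(f["z_map"]>0)
ob=ins&(P[...,2]>15)
n,l,st,ce=cv2.connectedComponentsWithStats(ob.astype(np.uint8))
for i in range(1,n):
    if st[i,4]>15:
        q=np.c_[B[l==i],P[l==i][:,2]];print(i,st[i],ce[i],"bin x/y/z min",q.min(0).round(),"max",q.max(0).round())
wm=ins&(px.min(-1)>130)
n,l,st,ce=cv2.connectedComponentsWithStats(wm.astype(np.uint8))
i=1+np.argmax(st[1:,4]);print(st[i],ce[i])
pts=np.argwhere(l==i)[:,::-1].astype(np.float32);r=cv2.minAreaRect(pts);
bx=cv2.boxPoints(r);print(bx)
bw=np.array([cast(f,b,23)[:2] for b in bx]);print(bw.round(),tb(bw).round());print("sides",np.linalg.norm(bw[0]-bw[1]),np.linalg.norm(bw[1]-bw[2]))
print("floor z",np.median(P[...,2][ins&(P[...,2]<15)]),"top z of bottle",np.percentile(P[...,2][l==i],[50,95]))
cv2.imwrite("pics/crop0.png",cv2.resize(f["pixels"][80:240,215:365,::-1],None,fx=3.7,fy=3.7,interpolation=cv2.INTER_CUBIC))
E
```

```text
rim ((581.5662841796875, -5.760498046875), (230.19534301757812, 280.74798583984375), 71.9854507446289) 1019
[[ 412.47876   -71.80401 ]
 [ 679.4639   -158.62772 ]
 [ 750.6538     60.283012]
 [ 483.66864   147.10672 ]]
yaw -0.31441319776891863
1 [273 106  19  25 383] [282.29503916 117.67885117] bin x/y/z min [80. 19. 15.] max [124.  64.  96.]
2 [309 114  18  25 334] [317.30838323 126.15269461] bin x/y/z min [ 84. -62.  15.] max [116. -27. 160.]
3 [257 147  59  36 830] [286.74096386 164.22048193] bin x/y/z min [-24. -73.  16.] max [25. 76. 45.]
[279 158  34  19  70] [296.25714286 167.6       ]
[[278.26324 159.41687]
 [279.2129  157.59067]
 [312.5567  174.92947]
 [311.60706 176.75568]]
[[595.  12.]
 [600.  10.]
 [556. -72.]
 [552. -70.]] [[  7.  21.]
 [ 12.  21.]
 [ -3. -71.]
 [ -9. -70.]]
sides 5.1210576130661565 93.09883796069175
floor z 4.809113972402997 top z of bottle [40.34042661 44.09209603]
```

View pics/crop0.png

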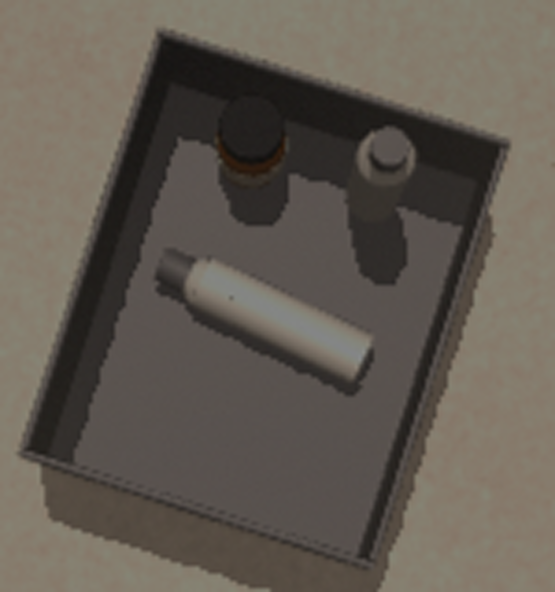

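The crop confirms it: a white body with a grey cap, lying in the bin with the cap towards the +y wall. The plan has four steps:
1. Grasp near the cap with the tool leaned slightly towards +y.
2. Swing the bottle up about the finger axis while raising it.
3. Set the foot down.
4. Release and back out.

Run:
```python
from h import *
f=dict(np.load("top0.npz"));P=cloud(f)
c=np.array([581.6,-5.8]);yaw=-.3144;ex=np.array([np.cos(yaw),np.sin(yaw)]);ey=np.array([-ex[1],ex[0]])
B=(P[...,:2]-c)@np.c_[ex,ey]
m=(abs(B[...,0])<60)&(abs(B[...,1])<85)&(P[...,2]>24)&(P[...,2]<50)&(f["z_map"]>0)
m=cv2.erode(m.astype(np.uint8),np.ones((2,2)))>0
q=B[m];z=P[m][:,2]
for lo in range(-80,80,15):
    k=(q[:,1]>=lo)&(q[:,1]<lo+15)
    if k.sum(): print(lo,k.sum(),q[k,0].min().round(),q[k,0].max().round(),z[k].max().round(), q[k][np.argsort(z[k])[-6:],0].mean().round(1))
b=q[(q[:,1]>-65)&(q[:,1]<40)];vx,vy,x0,y0=cv2.fitLine(b.astype(np.float32),cv2.DIST_L2,0,.01,.01).ravel()
d=np.array([vx,vy])*np.sign(vy);p0=np.array([x0,y0])
t=(q-p0)@d;print("axis",d,"t range",t.min(),t.max())
foot=p0+d*(t.min()-1);g=foot+d*102
R=np.c_[ex,ey]
w=lambda p:c+R@p
e=R@d;print("foot bin",foot,"grip bin",g,"cap",foot+d*150,"grip world",w(g),"e world",e,"yaw tool",np.arctan2(e[1],e[0]))
```

```text
-80 40 -24.0 7.0 45.0 -9.4
-65 79 -23.0 9.0 44.0 -5.8
-50 78 -20.0 10.0 45.0 -4.9
-35 78 -19.0 13.0 45.0 -0.7
-20 81 -16.0 15.0 44.0 0.2
-5 75 -14.0 17.0 44.0 3.7
10 83 -12.0 20.0 43.0 4.3
25 76 -10.0 21.0 45.0 8.1
40 60 -8.0 20.0 43.0 3.7
55 49 -1.0 19.0 38.0 8.5
70 11 2.0 19.0 36.0 13.2
axis [0.14893486 0.988847  ] t range -60.1643971324411 86.17374367684911
foot bin [-10.64236488 -73.04525524] grip bin [ 4.54899082 27.817141  ] cap [11.69786415 75.28180165] grip world [594.52834669  19.24684617] e world [0.4474313  0.89431831] yaw tool 1.106905300212812
```

```bash
python3 -m inch '[[0,0,0,0.9,-0.64,0,0.35],[0,0,0,0.9,-0.64,0,0.35],[0,0,0,0.9,-0.64,0,0.35],[0,0,0,0.9,-0.64,0,0.35],[0,0,0,0.9,-0.64,0,0.35],[0,0,0,0.9,-0.64,0,0.35],[0,0,0,0.9,-0.64,0,0.35],[0,0,0,0.9,-0.64,0,0.35]]' 40
python3 -m inch '[[0,0,0,0.9,-0.64,0,0.35],[0,0,0,0.9,-0.64,0,0.35],[0,0,0,0.9,-0.64,0,0.35],[0,0,0,0.9,-0.64,0,0.35],[0,0,0,0.9,-0.64,0,0.35],[0,0,0,0.9,-0.64,0,0.35],[0,0,0,0.9,-0.64,0,0.35],[0,0,0,0.9,-0.64,0,0.35]]'
```

```text
clock: 0.77
eef_pos: [376.9, -369.4, 217.5]
tcp_rot: [-3.141, 0.0, 0.446]
contact_force: [0.6, -0.7, -1.0]
opening: 0.653
grasp_force: 0.0
clock: 1.43
eef_pos: [484.2, -176.4, 217.6]
tcp_rot: [-3.141, 0.0, 0.446]
contact_force: [0.9, -0.9, 0.1]
opening: 0.652
grasp_force: 0.0
```

```bash
python3 -m inch '[[0,0,0,0.9,-0.64,0,0.35],[0,0,0,0.9,-0.64,0,0.35],[0,0,0,0.9,-0.64,0,0.35],[0,0,0,0.9,-0.64,0,0.35],[0,0,0,0.9,-0.64,0,0.35],[0,0,0,0.9,-0.64,0,0.35],[0,0,0,0.9,-0.64,0,0.35],[0,0,0,0.9,-0.64,0,0.35]]'
python3 -m inch '[[0,0,-0.039,0,0,0,0.35],[0,0,-0.039,0,0,0,0.35],[0,0,-0.039,0,0,0,0.35],[0,0,-0.039,0,0,0,0.35],[0,0,-0.039,0,0,0,0.35],[0,0,-0.015,0,0,0,0.35],[0,0,0,0,0,0,0.35],[0,0,0,0,0,0,0.35]]'
python3 - <<'E'
from rig import r,grab_frame
import cv2,numpy as np
f=grab_frame("wrist");np.savez("w1.npz",**f);cv2.imwrite("pics/w1.png",f["pixels"][:,:,::-1]);s=r.sense();print(s["qpos"],s["eef_pos"],s["tcp_rot"],f["cam_to_world"])
E
```

```text
clock: 2.1
eef_pos: [591.4, 16.7, 217.5]
tcp_rot: [-3.141, 0.001, 0.446]
contact_force: [1.0, -0.0, 0.6]
opening: 0.648
grasp_force: 0.0
clock: 2.77
eef_pos: [590.9, 15.4, 217.5]
tcp_rot: [-3.141, 0.0, 1.104]
contact_force: [0.5, 0.4, 0.9]
opening: 0.653
grasp_force: 0.0
[2.34466418e-02 3.01292652e-01 1.70777227e+00 2.29941277e-05
 1.13296851e+00 4.90949697e-01] [590.98843372  15.36706624 217.57094319] [-3.14119412e+00  1.89450795e-04  1.10328356e+00] [[ 8.93092197e-01 -4.31563390e-01 -1.27040812e-01  6.23316705e+02]
 [-4.49873613e-01 -8.56896689e-01 -2.51677965e-01  8.03188153e+01]
 [-2.45855708e-04  2.81923936e-01 -9.59436728e-01  3.73683189e+02]
 [ 0.00000000e+00  0.00000000e+00  0.00000000e+00  1.00000000e+00]]
```

View pics/w1.png

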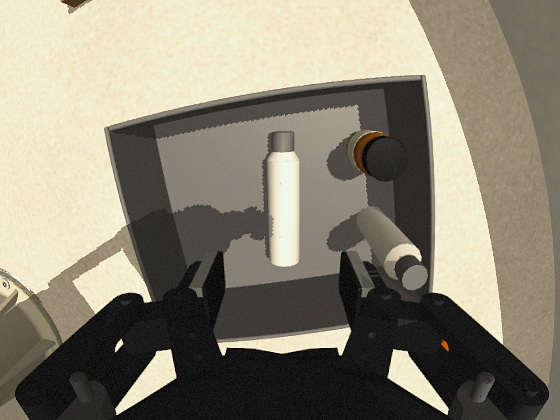

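The wrist view shows the bottle upright in the image, with its foot at (286,265) and cap at (283,131). The fingers straddle its line. I'll check it by casting fisheye rays.

```bash
cat >> h.py <<'E'
def fish(f,uv,z):
    """wrist (equidistant fisheye) pixel -> world at height z"""
    F=210/np.tan(np.radians(float(f["vertical_fov"]))/2);T=f["cam_to_world"]
    a=np.array([uv[0]-f["cx"],uv[1]-f["cy"]]);r=np.hypot(*a);th=r/F
    d=T[:3,:3]@np.array([*(a/r*np.sin(th)),np.cos(th)]);o=T[:3,3]
    return o+d*(z-o[2])/d[2]
E
python3 - <<'E'
from h import *
f=dict(np.load("w1.npz"));px=f["pixels"].astype(int)
m=(px.min(-1)>150);m[:, :255]=0;m[:,310:]=0;m[:120]=0;m[280:]=0
n,l,st,ce=cv2.connectedComponentsWithStats(m.astype(np.uint8));i=1+np.argmax(st[1:,4]);print(st[i])
A=[]
for v in(160,180,200,220,240,255):
    u=np.where(l[v]==i)[0];a=fish(f,(u[0],v),23);b=fish(f,(u[-1]+1,v),23);A.append((a+b)[:2]/2);print(v,u[0],u[-1],A[-1].round(1),np.hypot(*(a-b)[:2]).round(1))
vx,vy,x0,y0=cv2.fitLine(np.float32(A),cv2.DIST_L2,0,.01,.01).ravel();e=np.array([vx,vy])*np.sign(vy)
print("yaw",np.arctan2(e[1],e[0]),"foot",fish(f,(285.5,265),15),"cap",fish(f,(283,131),30),"len",np.linalg.norm(fish(f,(285.5,265),15)[:2]-fish(f,(283,131),30)[:2]))
p=np.array([591,15.4]);n=np.array([e[1],-e[0]]);print("lateral of tool from axis, along tool y",(p-[x0,y0])@n,"dist from foot",(p-fish(f,(285.5,265),15)[:2])@e)
E
```

```text
[ 269  151   30  116 3106]
160 269 298 [603.1  34.5] 32.6
180 271 298 [594.1  14.2] 30.8
200 271 298 [583.9  -6.2] 31.3
220 272 298 [573.9 -27.6] 30.8
240 271 298 [562.4 -49.3] 32.6
255 272 298 [554.3 -66.8] 32.0
yaw 1.1183234 foot [546.69894445 -82.33583833  15.        ] cap [616.47332767  63.56369734  30.        ] len 161.72550529182354
lateral of tool from axis, along tool y -2.9947735549675594 dist from foot 107.2685721074786
```

```bash
python3 -m inch '[[0,-0.039,0,-0.12,0.08,0,0.35],[0,-0.039,0,0,0,0,0.35],[0,0,0,0.22,0,0.9,0.35],[0,0,0,0.22,0,0.9,0.35],[0,0,0,0.22,0,0.9,0.35],[0,0,0,0.22,0,0.9,0.35],[0,0,0,0,0,0,0.35]]'
```

```text
clock: 3.4
eef_pos: [588.5, 11.2, 120.9]
tcp_rot: [-3.136, 0.249, 1.105]
contact_force: [-0.9, -0.8, -0.0]
opening: 0.648
grasp_force: 0.0
```

```bash
python3 -m inch '[[0,0,0,0.21,0,0.85,0.35],[0,0,0,0.21,0,0.85,0.35],[0,0,0,0.21,0,0.85,0.35],[0,0,0,0.2,0,0.8,0.35],[0,0,0,0,0,0,0.35],[0,0,0,0,0,0,0.35]]'
python3 - <<'E'
from rig import r,grab_frame
import cv2,numpy as np
f=grab_frame("wrist");g=grab_frame("scene")
cv2.imwrite("pics/w2.png",np.hstack([cv2.resize(f["pixels"],(400,300)),cv2.resize(g["pixels"][150:300,130:330],(400,300))])[:,:,::-1])
E
```

```text
clock: 3.9
eef_pos: [591.1, 11.0, 39.2]
tcp_rot: [-3.141, 0.246, 1.105]
contact_force: [0.5, 0.3, 0.5]
opening: 0.652
grasp_force: 0.0
```

View pics/w2.png

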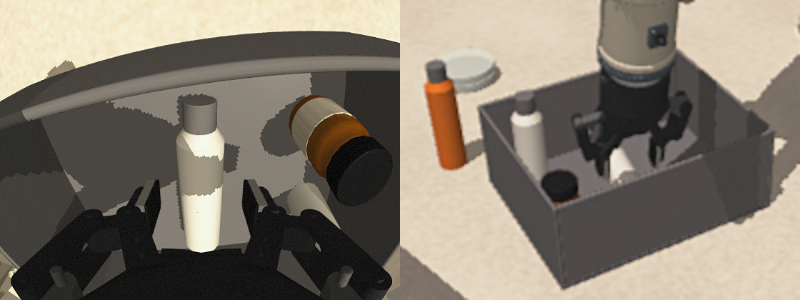

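The fingers straddle the bottle just below its shoulder and are clear of the walls, jar and neighbour bottle. I'll lower 5 mm and close.

```bash
python3 -m inch '[[0,0,0,0.05,0,0.2,0.35],[0,0,0,0,0,0,0.35],[0,0,0,0,0,0,0.7],[0,0,0,0,0,0,0.7],[0,0,0,0,0,0,0.7],[0,0,0,0,0,0,0.7],[0,0,0,0,0,0,0.7],[0,0,0,0,0,0,0.7]]' 50
```

```text
clock: 4.67
eef_pos: [591.3, 11.2, 33.7]
tcp_rot: [-3.142, 0.245, 1.106]
contact_force: [-0.1, 0.7, 0.6]
opening: 0.299
grasp_force: 0.0
```

```bash
python3 -m inch '[[0,0,0,0,0,0,1],[0,0,0,0,0,0,1],[0,0,0,0,0,0,1],[0,0,0,0,0,0,1]]' 50
python3 - <<'E'
from rig import r,grab_frame
import cv2,numpy as np
f=grab_frame("wrist")
cv2.imwrite("pics/w3.png",f["pixels"][:,:,::-1])
E
```

```text
clock: 5.0
eef_pos: [591.3, 11.2, 33.7]
tcp_rot: [-3.142, 0.245, 1.105]
contact_force: [-0.4, -0.5, 0.7]
opening: 0.001
grasp_force: 0.0
```

View pics/w3.png

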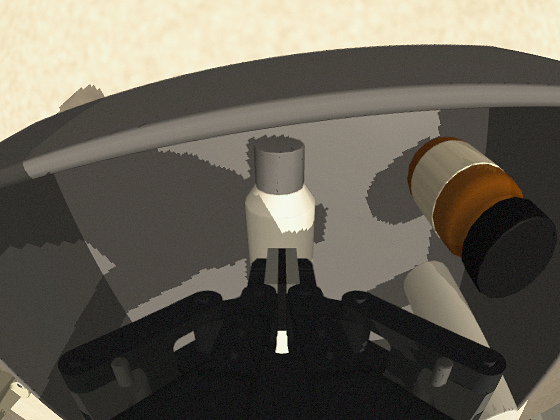

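The fingers shut with no grip force and appear to be above the bottle: the image shows the shut tips over the body at (282,255), and the bottle has not moved. I'll check the tip and bottle heights from the wrist depth map.

```bash
cat >> h.py <<'E'
def fcloud(f):
    F=210/np.tan(np.radians(float(f["vertical_fov"]))/2);T=f["cam_to_world"]
    v,u=np.mgrid[:420,:560];a=u-f["cx"];b=v-f["cy"];r=np.hypot(a,b)+1e-9;th=r/F;z=f["z_map"];k=np.tan(th)/r*z
    return np.stack([a*k,b*k,z],-1)@T[:3,:3].T+T[:3,3]
E
python3 - <<'E'
from h import *
from rig import r,grab_frame
f=grab_frame("wrist");P=fcloud(f);np.savez("w3.npz",**f)
for n,(u,v) in dict(floor=(360,230),floor2=(170,160),body=(280,225),cap=(280,180),captop=(280,147),bodyL=(252,235),tip=(272,252),tip2=(290,252),tip3=(290,270),finger=(270,300),gap=(281,343),rim=(280,95)).items(): print(n,P[v,u].round(1))
s=r.sense();print(s["eef_pos"],s["tcp_rot"],s["qpos"],f["cam_to_world"][:3,3])
E
```

```text
floor [632.7 -13.7   5.4]
floor2 [554.5  77.8   5. ]
body [600.9  32.8  40.4]
cap [610.1  51.1  34.5]
captop [616.2  63.2  27.7]
bodyL [583.8  30.2  34.5]
tip [594.8  28.5  52.6]
tip2 [601.8  24.3  51.9]
tip3 [603.3  28.3  69.1]
finger [600.1  38.2  92.7]
gap [559.5 -50.8  40.5]
rim [634.5  98.9 112.3]
[591.27381654  11.19507684  33.69976499] [-3.1415882   0.24505061  1.10555381] [ 0.13707949  0.59799216  1.73696952 -0.24620239  0.96182117  0.75933057] [639.47697653 108.13839078 167.92520822]
```

```bash
python3 -m inch '[[0,0,0,0,0,0,0.35],[0,0,0,0,0,0,0.35],[0,0,0,0,0,0,0.35],[0,0,0,0,0,0,0.35],[0,0,0,0,0,0,0.35]]'
python3 - <<'E'
from h import *
from rig import r,grab_frame
from scipy.spatial.transform import Rotation as Ro
for f,p,q in [(dict(np.load("w1.npz")),[590.99,15.37,217.57],[-3.1412,0,1.1033]),(dict(np.load("w3.npz")),[591.27,11.2,33.7],[-3.14159,.24505,1.10555]),(grab_frame("wrist"),None,None)]:
    if p is None: s=r.sense();p,q=s["eef_pos"],s["tcp_rot"]
    P=fcloud(f);R=Ro.from_euler("xyz",q).as_matrix();T=(P-p)@R
    dark=(f["pixels"].max(-1)<60)&(f["z_map"]>0)&(abs(T[...,0])<20)&(abs(T[...,1])<60)&(T[...,2]>-70)&(T[...,2]<60)&(P[...,2]>45)
    t=T[dark];print(dark.sum(),"tool z max",np.percentile(t[:,2],[90,98,100]).round(1),"x",t[:,0].min().round(),t[:,0].max().round(),"y",t[:,1].min().round(1),t[:,1].max().round(1))
    b=t[t[:,2]>np.percentile(t[:,2],98)];print(b[:4].round())
E
```

```text
clock: 5.52
eef_pos: [591.3, 11.2, 33.7]
tcp_rot: [3.142, 0.245, 1.106]
contact_force: [0.4, -0.0, -0.3]
opening: 0.652
grasp_force: 0.0
5360 tool z max [-30.  -21.8 -17.1] x -11.0 16.0 y -60.0 59.2
[[ 11.  27. -21.]
 [ 12.  28. -22.]
 [ 11. -28. -22.]
 [ 10. -28. -19.]]
6229 tool z max [-37.8 -25.  -18.4] x -10.0 16.0 y -38.0 37.9
[[ 12.  -2. -19.]
 [ 12.  -1. -19.]
 [ 12.  -1. -19.]
 [ 12.  -1. -19.]]
5137 tool z max [-30.  -22.2 -17.7] x -11.0 15.0 y -59.9 59.2
[[ 11. -28. -22.]
 [ 11.  28. -21.]
 [ 11.  29. -22.]
 [ 10. -28. -20.]]
```

```bash
python3 -m inch '[[0,0,0,0.09,0,0.5,0.35],[0,0,0,0.09,0,0.5,0.35],[0,0,0,0.09,0,0.5,0.35],[0,0,0,0.01,0,0.08,0.35],[0,0,0,0,0,0,0.35],[0,0,0,0,0,0,0.35]]'
```

```text
clock: 6.07
eef_pos: [589.7, 8.6, -6.9]
tcp_rot: [-3.141, 0.246, 1.106]
contact_force: [-0.9, 0.6, -0.2]
opening: 0.65
grasp_force: 0.0
```

```bash
python3 -m inch '[[0,0,0,0,0,0,1],[0,0,0,0,0,0,1],[0,0,0,0,0,0,1],[0,0,0,0,0,0,1],[0,0,0,0,0,0,1]]' 50
```

```text
clock: 6.48
eef_pos: [590.6, 8.8, -5.7]
tcp_rot: [3.141, 0.244, 1.105]
contact_force: [-0.1, 1.2, 4.6]
opening: 0.405
grasp_force: 49.8
```

The bottle is gripped: opening 0.405 is about 35 mm, with 50 N on the pads. Next comes the swing up, done in stages.

```bash
python3 -m inch '[[0,0,0,-0.06,0,-0.23,1],[0,0.039,0,0.16,0,-0.51,1],[0,0.039,0,0.23,0,-0.48,1],[0,0.039,0,0.28,0,-0.45,1],[0,0.039,0,0.33,0,-0.4,1],[0,0,0,0,0,0,1],[0,0,0,0,0,0,1]]'
python3 - <<'E'
from rig import r
print(r.sense()["qpos"])
E
```

```text
clock: 7.07
eef_pos: [601.2, 31.8, 43.2]
tcp_rot: [-3.139, -0.229, 1.102]
contact_force: [0.6, -1.1, -1.7]
opening: 0.402
grasp_force: 50.1
[-0.07473164  0.50189883  1.8912434   0.33757481  0.68965297  0.13843696]
```

```bash
python3 -m inch '[[0,0.039,0,0.37,0,-0.34,1],[0,0.039,0,0.39,0,-0.27,1],[0,0.039,0,0.39,0,-0.19,1],[0,0.039,0,0.38,0,-0.12,1],[0,0,0,0,0,0,1],[0,0,0,0,0,0,1]]'
python3 - <<'E'
from rig import r,grab_frame
import cv2,numpy as np
print(r.sense()["qpos"])
f=grab_frame("wrist");g=grab_frame("scene")
cv2.imwrite("pics/w4.png",np.hstack([cv2.resize(f["pixels"],(400,300)),cv2.resize(g["pixels"][120:300,110:350],(400,300))])[:,:,::-1])
E
```

```text
clock: 7.57
eef_pos: [609.5, 55.7, 71.6]
tcp_rot: [-3.124, -0.661, 1.097]
contact_force: [-0.1, 0.4, -2.6]
opening: 0.402
grasp_force: 50.1
[-0.27138621  0.52928901  1.97378822  1.00413413  0.79998459 -0.58914551]
```

View pics/w4.png

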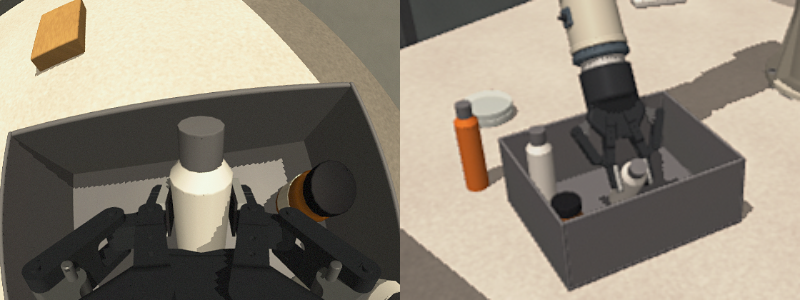

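The bottle is held just below its shoulder and the jar and neighbour bottle are clear. I'll continue the swing.

```bash
python3 -m inch '[[0,0.039,0,0.35,0,-0.05,1],[0,0.039,0,0.31,0,0.01,1],[0,0.039,0,0.25,0,0.06,1],[0,0.039,0,0.19,0,0.09,1],[0,0,0,0,0,0,1],[0,0,0,0,0,0,1]]'
python3 - <<'E'
from h import *
from rig import r,grab_frame
from scipy.spatial.transform import Rotation as Ro
s=r.sense();print(s["qpos"])
f=grab_frame("wrist");g=grab_frame("scene");np.savez("w5.npz",**f)
P=fcloud(f);R=Ro.from_euler("xyz",s["tcp_rot"]).as_matrix();print("tool x",R[:,0],"tool z",R[:,2])
gm=(f["pixels"].min(-1)>100)&(f["z_map"]<300)&(P[...,2]>60)&(f["z_map"]>0);print("white top z",P[gm][:,2].max() if gm.any() else 0)
cv2.imwrite("pics/w5.png",np.hstack([cv2.resize(f["pixels"],(400,300)),cv2.resize(g["pixels"][120:300,110:350],(400,300))])[:,:,::-1])
E
```

```text
clock: 8.17
eef_pos: [620.7, 76.0, 91.9]
tcp_rot: [-3.108, -1.158, 1.081]
contact_force: [2.1, 0.9, 3.6]
opening: 0.402
grasp_force: 53.9
[-0.42983322  0.74337967  1.99450896  1.42175279  1.18398283 -1.11825591]
tool x [0.1888057  0.35395147 0.91600806] tool z [ 0.40139934  0.82348587 -0.4009359 ]
white top z 158.00358585489184
```

View pics/w5.png

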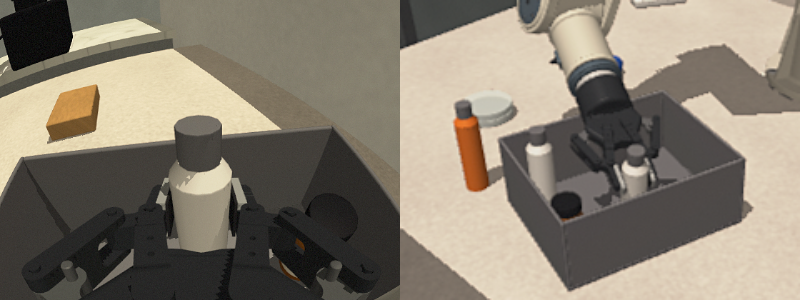

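```bash
cat > lean.py <<'E'
from h import *
def lean(f):
    P=fcloud(f);px=f["pixels"].astype(int)
    for u in (270,280,290):
        q=[P[v,u] for v in range(235,420) if px[v,u].min()>90 and 0<f["z_map"][v,u]<260 and P[v,u,2]<122]
        q=np.array(q)
        if len(q)<10: print(u,len(q)); continue
        d=cv2.fitLine(q.astype(np.float32),cv2.DIST_HUBER,0,.01,.01).ravel()[:3];d*=np.sign(d[2])
        print(u,len(q),"dir",d.round(3),"lean deg",np.degrees(np.arccos(d[2])).round(1),"z",q[:,2].min().round(),q[:,2].max().round())
    c=(px.max(-1)<130)&(f["z_map"]>0)&(f["z_map"]<260)&(P[...,2]>128);c[:,:235]=0;c[:,325:]=0
    n,l,st,_=cv2.connectedComponentsWithStats(c.astype(np.uint8))
    i=1+np.argmax(st[1:,4]);k=P[l==i];t=k[k[:,2]>np.percentile(k[:,2],75)]
    print("cap",st[i],"z",k[:,2].min(),k[:,2].max(),"top mean",t.mean(0).round(1))
E
python3 -c "
from lean import *
lean(dict(np.load('w5.npz')))"
```

```text
270 67 dir [0.091 0.098 0.991] lean deg 7.7 z 75.0 121.0
280 67 dir [0.082 0.129 0.988] lean deg 8.8 z 77.0 121.0
290 68 dir [0.066 0.144 0.987] lean deg 9.1 z 77.0 122.0
cap [ 235  347   90   73 6275] z 134.6005452402291 158.5750088798627 top mean [577.7  -8.3 149.6]
```

```bash
python3 -m inch '[[0,0.03,0,0.19,0,-0.03,1],[0,0,0,0,0,0,1],[0,0,0,0,0,0,1],[0,0,0,0,0,0,1]]'
python3 -c "
from lean import *
from rig import grab_frame,r
f=grab_frame('wrist');lean(f);print(r.sense()['qpos'])"
```

```text
clock: 8.6
eef_pos: [620.9, 76.6, 96.4]
tcp_rot: [-3.112, -1.248, 1.082]
contact_force: [0.4, 0.1, -2.0]
opening: 0.401
grasp_force: 53.2
270 67 dir [0.05  0.024 0.998] lean deg 3.2 z 77.0 122.0
280 65 dir [0.043 0.059 0.997] lean deg 4.2 z 77.0 122.0
290 68 dir [0.024 0.068 0.997] lean deg 4.1 z 79.0 122.0
cap [ 235  347   90   73 6285] z 132.1360151271304 153.9324696849185 top mean [575.5 -11.7 145.4]
[-0.45055267  0.79224113  1.99037745  1.46083384  1.267422   -1.18478436]
```

```bash
python3 -m inch '[[0,0,0,-0.06,0,0.02,1],[0,0,0,0,0,0,1],[0,0,0,0,0,0,1]]'; python3 -m inch '[[0,0,0,-0.04,0,0.013,1],[0,0,0,0,0,0,1],[0,0,0,0,0,0,1]]'
```

```text
clock: 8.9
eef_pos: [621.3, 76.1, 95.7]
tcp_rot: [-3.118, -1.251, 1.086]
contact_force: [-0.4, 0.5, -1.8]
opening: 0.406
grasp_force: 53.2
clock: 9.15
eef_pos: [621.3, 76.0, 94.3]
tcp_rot: [-3.116, -1.251, 1.084]
contact_force: [0.1, -0.1, -1.8]
opening: 0.408
grasp_force: 53.2
```

```bash
python3 -m inch '[[0,0,0,-0.05,0,0.017,1],[0,0,0,0,0,0,1],[0,0,0,0,0,0,1]]'; python3 -m inch '[[0,0,0,-0.05,0,0.017,1],[0,0,0,0,0,0,1],[0,0,0,0,0,0,1]]'
```

```text
clock: 9.4
eef_pos: [621.5, 76.1, 94.1]
tcp_rot: [-3.117, -1.254, 1.085]
contact_force: [-1.0, -1.6, 6.1]
opening: 0.405
grasp_force: 53.3
clock: 9.65
eef_pos: [621.7, 76.3, 94.0]
tcp_rot: [-3.119, -1.256, 1.087]
contact_force: [-2.2, -2.0, 11.4]
opening: 0.407
grasp_force: 53.3
```

The foot is on the floor. I'll ease off and let go gently.

```bash
python3 -m inch '[[0,0,0,0.06,0,-0.02,1],[0,0,0,0,0,0,1],[0,0,0,0,0,0,0.62],[0,0,0,0,0,0,0.58],[0,0,0,0,0,0,0.54],[0,0,0,0,0,0,0.5],[0,0,0,0,0,0,0.45],[0,0,0,0,0,0,0.45]]' 20
python3 -c "
from lean import *
from rig import grab_frame,r
f=grab_frame('wrist');lean(f)
g=grab_frame('scene')
cv2.imwrite('pics/w6.png',np.hstack([cv2.resize(f['pixels'],(400,300)),cv2.resize(g['pixels'][120:300,110:350],(400,300))])[:,:,::-1])"
```

```text
clock: 10.32
eef_pos: [621.2, 76.0, 92.9]
tcp_rot: [-3.115, -1.251, 1.083]
contact_force: [0.0, 0.7, 0.2]
opening: 0.55
grasp_force: 0.0
270 55 dir [ 0.017 -0.044  0.999] lean deg 2.7 z 82.0 122.0
280 53 dir [-0.001 -0.028  1.   ] lean deg 1.6 z 84.0 121.0
290 53 dir [-0.021 -0.016  1.   ] lean deg 1.5 z 83.0 122.0
cap [ 235  348   90   72 6282] z 128.49184412798718 150.28604705384242 top mean [575.7 -12.9 140.9]
```

View pics/w6.png

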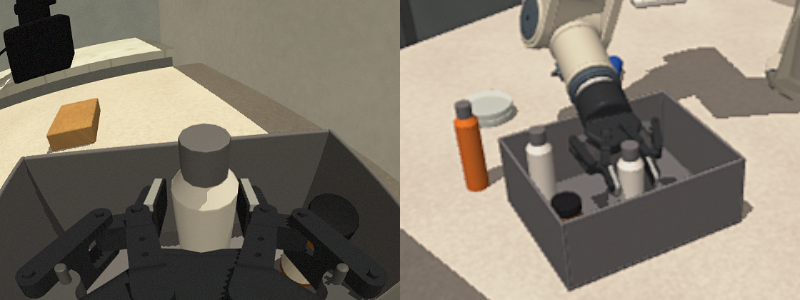

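The bottle stands free and vertical between the open pads. I'll back out along the tool axis.

```bash
python3 -m inch '[[0,0,0,0,0,0,0.35],[0,0,0,0,0,0,0.35],[0,0,0,0,0,-0.3,0.35],[0,0,0,0,0,-0.4,0.35],[0,0,0,0,0,-0.5,0.35],[0,0,0,0.1,0,-0.6,0.35],[0,0,0,0.2,0,-0.6,0.35],[0,0,0,0,0,0,0.35]]'
```

```text
clock: 11.08
eef_pos: [597.1, 24.1, 120.8]
tcp_rot: [-3.123, -1.252, 1.088]
contact_force: [0.4, -0.1, 0.8]
opening: 0.653
grasp_force: 0.0
```

```bash
python3 -m inch '[[0,0,0,0.5,0,-0.5,0.35],[0,0,0,0.7,0,-0.6,0.35],[0,0,0,0.8,0,-0.6,0.35],[0,0,0,0.8,0,-0.6,0.35],[0,0,0,0.8,0,-0.6,0.35],[0,0,0,0.5,0,-0.3,0.35],[0,0,0,0,0,0,0.35],[0,0,0,0,0,0,0.35]]'
python3 - <<'E'
from h import *
from rig import grab_frame
f=grab_frame("top");g=grab_frame("scene")
P=cloud(f);c=np.array([581.6,-5.8]);yaw=-.3144;ex=np.array([np.cos(yaw),np.sin(yaw)]);ey=np.array([-ex[1],ex[0]])
B=(P[...,:2]-c)@np.c_[ex,ey]
m=((abs(B[...,0])<133)&(abs(B[...,1])<108)&(P[...,2]>15)&(P[...,2]<170)).astype(np.uint8)
n,l,st,ce=cv2.connectedComponentsWithStats(m)
for i in range(1,n):
    if st[i,4]>15: q=np.c_[B[l==i],P[l==i][:,2]];print(st[i],q.min(0).round(),q.max(0).round())
cv2.imwrite("pics/end.png",np.hstack([cv2.resize(f["pixels"][50:290,70:490],(460,263)),cv2.resize(g["pixels"][120:300,110:350],(340,263))])[:,:,::-1])
E
```

```text
clock: 11.75
eef_pos: [578.4, -13.2, 242.0]
tcp_rot: [-3.122, -1.251, 1.089]
contact_force: [0.3, -0.8, 0.2]
opening: 0.649
grasp_force: 0.0
[273 106  19  25 382] [80. 19. 16.] [123.  64.  96.]
[308 114  19  25 329] [ 84. -62.  15.] [116. -27. 159.]
[257 139  16  22 287] [-6. 38. 15.] [ 29.  73. 161.]
```

View pics/end.png

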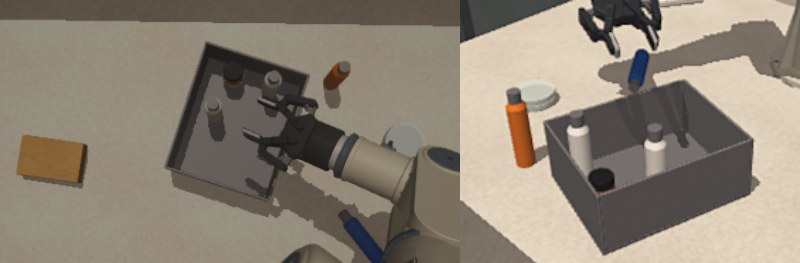

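The bottle stands upright in the bin (top at about 155 mm). The jar and neighbour bottle are at the same coordinates as before, and the dishes and slide box look undisturbed.

```bash
python3 -c "
from rig import r
print(r.sign_off())"
```

```text
the job is handed in; nothing more can be done
None
```

The fallen bottle now stands on its foot, cap up, on the bin floor and released; the jar and neighbour bottle measured unmoved, the dish stack and slide box look undisturbed, and the job is handed in at about 12 s on the robot's clock.

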